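# Click the lid of a food-bank storage tub shut all the way round

### The job

The lid of the storage tub is only laid on: press down each of the four sections of its rim with a fingertip until every one clicks shut and stays down. Do not lift or tip the tub, leave it standing where it is, and leave the can, the jar and the flat tin beside it alone.

Things in the scene. Friction and masses are not known exactly. Their poses are not given: they have to be found in the camera images.
- tub: White plastic food tub, loose on the table, 166 (its x) by 234 mm (its y, the long sides) over the lid rim, about 1 kg. A rigid see-through lid panel, top at 92 mm, covers it and needs no pressing; round it runs a grey snap-fit rim in four straight sections, two long, two short, all raised 9 mm at the start. Origin: centre of the underside; z up, x roughly away from the robot (yaw within 0.5 rad).
- near_top (a point): Middle of the flat top face of the long rim section on the tub's -x side, the robot's side of the tub; section top is 22 mm in tub x by 234 mm in tub y. The point moves with the section: 105 mm above the table while raised, 96 mm when clicked shut (4 mm above the clear panel). It may be pressed anywhere along its length.
- near (a joint): How far that long section (-x side, the robot's side of the tub) is pressed down, in m: 0 raised, 0.009 clicked shut against its stop. Snap action: it takes about 9 N to start it down, less as it goes; let go before 5 mm it springs back up, past 5 mm it snaps to 9 mm by itself and stays.
- far_top (a point): Middle of the flat top face of the long rim section on the tub's +x side, the side away from the robot; section top is 22 mm in tub x by 234 mm in tub y. The point moves with the section: 105 mm above the table while raised, 96 mm when clicked shut (4 mm above the clear panel). It may be pressed anywhere along its length.
- far (a joint): How far that long section (+x side, the side away from the robot) is pressed down, in m: 0 raised, 0.009 clicked shut against its stop. Snap action: it takes about 9 N to start it down, less as it goes; let go before 5 mm it springs back up, past 5 mm it snaps to 9 mm by itself and stays.
- left_top (a point): Middle of the flat top face of the short rim section on the tub's +y end; section top is 126 mm in tub x by 22 mm in tub y. The point moves with the section: 105 mm above the table while raised, 96 mm when clicked shut (4 mm above the clear panel). It may be pressed anywhere along its length.
- left (a joint): How far that short section (+y end) is pressed down, in m: 0 raised, 0.009 clicked shut against its stop. Snap action: it takes about 9 N to start it down, less as it goes; let go before 5 mm it springs back up, past 5 mm it snaps to 9 mm by itself and stays.
- right_top (a point): Middle of the flat top face of the short rim section on the tub's -y end; section top is 126 mm in tub x by 22 mm in tub y. The point moves with the section: 105 mm above the table while raised, 96 mm when clicked shut (4 mm above the clear panel). It may be pressed anywhere along its length.
- right (a joint): How far that short section (-y end) is pressed down, in m: 0 raised, 0.009 clicked shut against its stop. Snap action: it takes about 9 N to start it down, less as it goes; let go before 5 mm it springs back up, past 5 mm it snaps to 9 mm by itself and stays.
- tall_can: Food can, 74 mm diameter, 108 mm high, standing loose near the tub; not part of the job. Origin: centre of the underside.
- jar: Jar with a metal cap, 68 mm diameter, 100 mm high, standing loose near the tub; not part of the job. Origin: centre of the underside.
- flat_tin: Flat fish tin, 87 mm diameter, 36 mm high, lying loose near the tub; not part of the job. Origin: centre of the underside.

How it is judged:
At the end, for the whole second after the job is handed in: All four rim sections are clicked shut (each down by more than 7.5 mm of its 9 mm); the tub stands upright (within 0.05 rad) and at rest on the table, less than 50 mm from where it began; the can, jar and flat tin are less than 30 mm from where they began (value of joint each of near, far, left, right above 0.0075 m and angle between tub's own z axis and vertical below 0.05 rad and height (world z) of tub below 0.006 m and distance of tub from where it was at the start of the episode below 0.05 m and linear speed of tub below 0.02 m/s and distance of each of tall_can, jar, flat_tin from where it was at the start of the episode below 0.03 m); the robot touches nothing.
It fails at once if the tub is lifted or tipped (underside centre more than 10 mm up, or tilted more than 0.12 rad) (height (world z) of tub above 0.01 m or angle between tub's own z axis and vertical above 0.12 rad).
It fails at once if the tub is pushed or carried more than 50 mm from where it stood (distance of tub from where it was at the start of the episode above 0.05 m).
It fails at once if the can, the jar or the flat tin is lifted, knocked over or moved by more than 30 mm (distance of any of tall_can, jar, flat_tin from where it was at the start of the episode above 0.03 m or angle between any of tall_can, jar, flat_tin's own z axis and vertical above 0.3 rad).
It also fails if it takes over 43 s, if anything falls off the work surface, if the arm or the gripper's body presses on something with over 40 N, if the wrist force passes 120 N, or if a joint passes its speed limit or range.

### The arm

A 6-joint arm with a two-finger parallel gripper is mounted at the origin on the work surface. World frame = base frame: x ahead of the robot, y to its left, z up, the work surface at z = 0. Lengths are in m, angles in rad, forces in N, time in s.
With the tool pointing down it reaches from about 0.25 to 0.775 m from the base axis. Payload 4 kg.
Tool frame: the origin (TCP) lies midway between the tips of the shut fingers; the grasp point (between the pads) lies 19 mm behind it (manip.pinch_z is the distance from the TCP to the grasp point, in m); z points along the fingers, y is the line along which they close (so a half turn about z gives the same grasp; the last joint's range is limited). The gripper opens to 94 mm and grips with 3 to 60 N. Pads are 16 mm wide; open, the fingers measure 119 mm over their backs; the gripper's body (75 mm by 177 mm) begins 78 mm behind the grasp point.
Start: joints at [1.241, 0.087, 1.371, -0, 1.684, -0.103], TCP at [0.124, 0.536, 0.206] pointing down, gripper open.
Joint ranges: [-3.1, 3.1], [-0.76, 2.03], [0.27, 2.55], [-1.08, 4.22], [0.17, 2.65], [-2.57, 2.57]. Speed limits (rad/s): [2.79, 2.79, 3.14, 3.14, 3.14, 3.14].

### API

Orientations are given as a unit quaternion [x, y, z, w].
In Python, from workcell import manip gives the robot as it stands. The module is installed in compiled form; this text tells all that it offers.
- The arm moves only by the tool move_arm, never from a script. Its argument "rows" is a list of rows, each an object with "slide": the shift along the tool's x, y, z in units of 30 mm (1.0 is 30 mm), a list of three; "spin": the turn about the tool's z in units of 6 degrees (1.0 is 6 degrees). A call has 1 to 5 rows; each row shifts and turns the commanded pose from where the row before left it, along the tool's axes as they then stand; what a row does not reach is not made up. A row lasts 1/8 s, in which the tool goes at most 62.5 mm and 10.7 degrees, less where a joint would pass 70% of its speed; a pose out of reach is approached as far as the arm can. A call is refused whole if a number of a shift passes 1 or a number of a turn 1, either way. A call with a gripper value outside its range is refused whole. "hand" is the gripper command: -1 is shut, 1 is fully open, values between are in proportion, set as the call begins (left out, the last holds). The fingers move at their own pace and stop on an object; "grip_force" is the grip in N (left out, the last holds). Time passes only in rows, so rows that do not move let the fingers close. It gives the time, the measured TCP pose, the force, the opening and the grip force at its end, in the units of the state.
- manip.read_state(): the state, without advancing time (a new reading comes with each control period).
- manip.read_camera(name): name is "side" or "top"; returns the picture (420x560x3 uint8, blue, green, red); there is no depth.
- manip.camera_model(name): a dict with "fx", "fy", "cx", "cy" (pixels), "cam_to_world" (4x4, takes a point from camera to world coordinates). Camera axes: x right, y down, z forward; pixel columns grow to the right and rows downward; lengths in m; the calibration is good to about 2 mm. A picture is of the moment at which its call begins. camera_model takes no time and is no camera call.
- manip.sign_off(): hands the job in; it is judged then, once.
The state is a dict: "time": time; "joint_positions": joint angles; "qvel": joint speeds; "effort": joint torques, N m; "ee_pos": TCP position; "ee_rot": TCP orientation; "wrist_force": force on the tool from outside, world axes, zero at the start; "wrist_torque": the same for the moment, N m; "grip_width": finger opening in m; "grip_force": force on a finger pad.
Only numpy, scipy, OpenCV 4.12 (cv2) and the standard library are available. Lean on these libraries where they do the work, as an engineer would, in place of code of your own. Each camera call takes 0.05 s, during which the arm holds its last target. There are 200 camera calls.

## Working session

There is one attempt and no reset: what is moved stays moved. The work goes in short steps, Python scripts to look and compute and a tool call to move; the robot and the scene stay as the last step left them, time stands still between calls to the robot, and variables do not carry over. Pictures are saved under pics/ and viewed, at most 10 in all, crops included, and the job is handed in when it is done.

Besides the shell and the picture viewer there is one more tool, called after ">>>" as name([rows], argument=value, ...), one row to a line, values as JSON. move_arm: Moves the arm, as the interface text tells. Its arguments: {"type":"object","properties":{"rows":{"type":"array","items":{"type":"object","properties":{"slide":{"type":"array","items":{"type":"number"}},"spin":{"type":"number"}}}},"hand":{"type":"number"},"grip_force":{"type":"number"}},"required":["rows"]}

```bash
mkdir -p pics; python3 - <<'E'
from workcell import manip
import cv2
for n in ("top","side"):
    im=manip.read_camera(n); cv2.imwrite(f"pics/{n}0.png",im)
    m=manip.camera_model(n); print(n,m["fx"],m["cx"],m["cy"]); print(m["cam_to_world"])
s=manip.read_state(); print(s["time"],s["ee_pos"],s["ee_rot"],s["wrist_force"],s["grip_width"])
E
```

```text
top 462.8035637194068 272.59138648024873 212.23892561279274
[[-0.01761367 -0.99228352  0.12273212  0.50484934]
 [-0.99955939  0.01454237 -0.02587555  0.077504  ]
 [ 0.02389107 -0.12313381 -0.99210246  0.94876918]
 [ 0.          0.          0.          1.        ]]
side 495.58515526058994 284.19120638998095 205.38840575363025
[[-0.99483531 -0.07337057  0.07013893  0.52612682]
 [-0.10101745  0.78313596 -0.6135907   0.66080584]
 [-0.00990882 -0.61750695 -0.78650301  0.83843322]
 [ 0.          0.          0.          1.        ]]
0.1 [0.12350188 0.53546951 0.20443601] [ 1.13142469e-01  9.93578304e-01 -9.44477976e-04 -2.10765755e-04] [ 0.04229699 -0.40851956  0.3904784 ] 0.09373276222026199
```

View pics/top0.png

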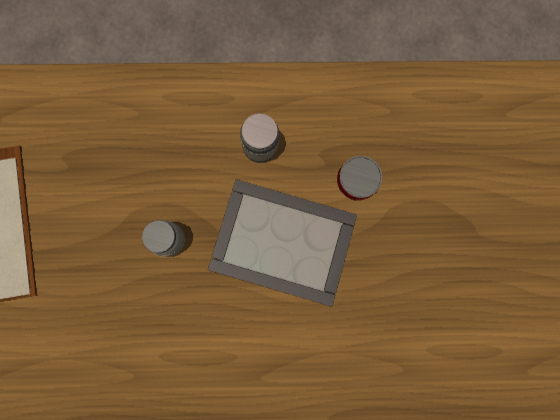

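View pics/side0.png

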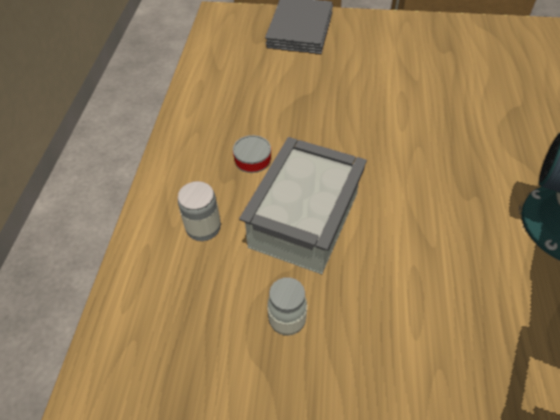

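The top view shows the rim corners near (236,182), (356,215), (333,303) and (210,268). The jar or can tops are at (260,130) and (159,237), and the tin is at (360,178). The side view agrees, and the arm is clear of the tub.

```bash
cat > h.py <<'E'
from workcell import manip
import cv2, numpy as np
from scipy.spatial.transform import Rotation as R
def ray(n,uv,z):
    m=manip.camera_model(n); T=m["cam_to_world"]; T=np.array(T)
    uv=np.atleast_2d(uv).astype(float)
    d=np.c_[(uv[:,0]-m["cx"])/m["fx"],(uv[:,1]-m["cy"])/m["fy"],np.ones(len(uv))]@T[:3,:3].T
    return T[:3,3]+d*((z-T[2,3])/d[:,2])[:,None]
def rim(im,n,z=.105):
    hsv=cv2.cvtColor(im,cv2.COLOR_BGR2HSV)
    m=((hsv[...,1]<60)&(hsv[...,2]<140)).astype(np.uint8)*255
    k=np.zeros_like(m); k[165:315,195:372]=255 
    m=cv2.morphologyEx(m&k if n=="top" else m,cv2.MORPH_OPEN,np.ones((3,3)))
    c=max(cv2.findContours(m,cv2.RETR_EXTERNAL,cv2.CHAIN_APPROX_NONE)[0],key=cv2.contourArea)
    P=ray(n,c[:,0],z)[:,:2]
    return m,c,P,cv2.minAreaRect((P*1000).astype(np.float32))
E
python3 - <<'E'
from h import *
im=cv2.imread("pics/top0.png"); m,c,P,r=rim(im,"top")
print(r, cv2.boxPoints(r).round())
o=im.copy(); cv2.drawContours(o,[c],-1,(0,0,255),1); cv2.imwrite("pics/m.png",cv2.resize(o[100:330,120:400],None,fx=2,fy=2))
for n,uv,z in(("can?",(260,126),.108),("left",(159,237),.1),("tin",(360,178),.036)): print(n,ray("top",uv,z).round(3))
# goals
b=cv2.boxPoints(r)/1000; C=np.array(r[0])/1000
e=[b[1]-b[0],b[2]-b[1]]; ly=max(e,key=np.linalg.norm); ly=ly/np.linalg.norm(ly); ly*=np.sign(ly[1]); lx=np.array([ly[1],-ly[0]])
print("C",C,"lx",lx,"yaw",np.arctan2(lx[1],lx[0]))
s=manip.read_state(); Rt=R.from_quat(s["ee_rot"]).as_matrix(); print(Rt.round(3))
for k,p in dict(near=C-.072*lx,far=C+.072*lx,left=C+.106*ly,right=C-.106*ly).items(): print(k,p.round(4))
E
```

```text
((555.1326293945312, 37.83946990966797), (232.66067504882812, 172.3583984375), 72.80211639404297) [[438. -48.]
 [603. -99.]
 [672. 123.]
 [507. 174.]]
can? [[0.772 0.076 0.108]]
left [[0.567 0.264 0.1  ]]
tin [[ 0.685 -0.124  0.036]]
C [0.55513263 0.03783947] lx [ 0.95528936 -0.29567263] yaw -0.30015954
[[-0.974  0.225 -0.001]
 [ 0.225  0.974 -0.002]
 [ 0.    -0.002 -1.   ]]
near [0.4864 0.0591]
far [0.6239 0.0166]
left [0.5865 0.1391]
right [ 0.5238 -0.0634]
```

View pics/m.png

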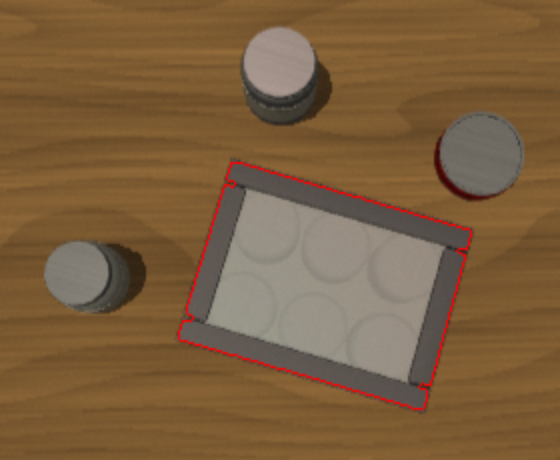

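>>> move_arm([
  {"slide": [0, 0, 0], "spin": 0.7},
  {"slide": [-1, -0.43, 0], "spin": 0},
  {"slide": [-1, -0.43, 0], "spin": 0},
  {"slide": [-1, -0.43, 0], "spin": 0},
  {"slide": [-1, -0.43, 0], "spin": 0},
], hand=-1)

```text
time: 0.72
ee_pos: [0.2236, 0.4502, 0.2049]
ee_rot: [0.149, 0.989, -0.0, -0.0]
wrist_force: [0.2, 0.6, -0.3]
grip_width: 0.0473
grip_force: 0.0
```

>>> move_arm([
  {"slide": [-1, -0.43, 0], "spin": 0},
  {"slide": [-1, -0.43, 0], "spin": 0},
  {"slide": [-1, -0.43, 0], "spin": 0},
  {"slide": [-1, -0.43, 0], "spin": 0},
  {"slide": [-1, -0.43, 0], "spin": 0},
])

```text
time: 1.35
ee_pos: [0.3478, 0.3442, 0.2049]
ee_rot: [0.15, 0.989, -0.0, -0.0]
wrist_force: [0.1, 0.1, 0.5]
grip_width: 0.0004
grip_force: 0.0
```

>>> move_arm([
  {"slide": [-1, -0.43, 0], "spin": 0},
  {"slide": [-1, -0.43, 0], "spin": 0},
  {"slide": [-1, -0.43, 0], "spin": 0},
  {"slide": [-1, -0.43, 0], "spin": 0},
  {"slide": [-1, -0.43, 0], "spin": 0},
])

```text
time: 1.98
ee_pos: [0.472, 0.2384, 0.2049]
ee_rot: [0.15, 0.989, -0.0, -0.001]
wrist_force: [-0.0, 1.1, -0.3]
grip_width: 0.0005
grip_force: 0.0
```

>>> move_arm([
  {"slide": [-1, -0.43, 0], "spin": 0},
  {"slide": [-1, -0.43, 0], "spin": 0},
  {"slide": [-1, -0.43, 0], "spin": 0},
  {"slide": [-1, -0.43, 0], "spin": 0},
  {"slide": [-0.65, -0.3, 0], "spin": 0},
])

```text
time: 2.6
ee_pos: [0.5875, 0.1391, 0.2046]
ee_rot: [0.15, 0.989, -0.0, -0.001]
wrist_force: [0.4, 0.1, 0.1]
grip_width: 0.0005
grip_force: 0.0
```

>>> move_arm([
  {"slide": [0, 0, 1], "spin": 0},
  {"slide": [0, 0, 1], "spin": 0},
  {"slide": [0, 0, 0], "spin": 0},
])

```text
time: 2.98
ee_pos: [0.5847, 0.1399, 0.142]
ee_rot: [0.149, 0.989, -0.001, -0.004]
wrist_force: [0.2, -0.8, -0.4]
grip_width: 0.0006
grip_force: 0.0
```

```bash
cat > st.py <<'E'
from h import *
C=np.array([.5551,.0378]);lx=np.array([.9553,-.2957]);ly=np.array([.2957,.9553])
s=manip.read_state(); p=s["ee_pos"]; M=R.from_quat(s["ee_rot"]).as_matrix()
print(s["time"],p.round(4),s["wrist_force"].round(1) if hasattr(s["wrist_force"],"round") else s["wrist_force"],s["grip_width"]); print(M.round(3))
for k,q in dict(near=C-.072*lx,far=C+.072*lx,left=C+.106*ly,right=C-.106*ly).items():
    d=np.r_[q,.105]-p; print(k,(M.T@d/.03).round(2))
E
python3 st.py
```

```text
2.975 [0.5847 0.1399 0.142 ] [ 0.2 -0.8 -0.4] 0.0006210109606091427
[[-0.955  0.295 -0.007]
 [ 0.295  0.955 -0.001]
 [ 0.007 -0.003 -1.   ]]
near [ 2.33 -3.54  1.26]
far [-2.47 -3.54  1.23]
left [-0.07 -0.01  1.23]
right [-0.07 -7.07  1.25]
```

>>> move_arm([
  {"slide": [0, 0, 1], "spin": 0},
  {"slide": [0, 0, 0.2], "spin": 0},
  {"slide": [0, 0, 0.1], "spin": 0},
  {"slide": [0, 0, 0.1], "spin": 0},
  {"slide": [0, 0, 0.1], "spin": 0},
])

```text
time: 3.6
ee_pos: [0.5878, 0.1403, 0.1039]
ee_rot: [0.149, 0.989, 0.001, 0.002]
wrist_force: [-3.4, -0.9, 8.4]
grip_width: 0.0001
grip_force: 4.4
```

>>> move_arm([
  {"slide": [0, 0, 0.1], "spin": 0},
  {"slide": [0, 0, 0.1], "spin": 0},
  {"slide": [0, 0, 0], "spin": 0},
])

```text
time: 3.98
ee_pos: [0.5878, 0.1403, 0.0963]
ee_rot: [0.149, 0.989, 0.001, 0.001]
wrist_force: [-0.3, -0.2, 3.8]
grip_width: 0.0007
grip_force: 2.5
```

>>> move_arm([
  {"slide": [0, 0, -0.6], "spin": 0},
  {"slide": [0, 0, -0.7], "spin": 0},
  {"slide": [0.6, -0.9, 0], "spin": 0},
  {"slide": [0.6, -0.9, 0], "spin": 0},
  {"slide": [0.6, -0.9, 0], "spin": 0},
])

```text
time: 4.6
ee_pos: [0.511, 0.0782, 0.1345]
ee_rot: [0.149, 0.989, 0.0, 0.001]
wrist_force: [0.1, -0.3, 0.7]
grip_width: 0.0009
grip_force: 0.0
```

>>> move_arm([
  {"slide": [0.6, -0.85, 0], "spin": 0},
  {"slide": [0, 0, 0], "spin": 0},
  {"slide": [0, 0, 0], "spin": 0},
])

```text
time: 4.97
ee_pos: [0.4876, 0.06, 0.1343]
ee_rot: [0.15, 0.989, 0.0, 0.001]
wrist_force: [-0.3, 0.2, 0.3]
grip_width: 0.0007
grip_force: 0.0
```

```bash
python3 st.py; python3 -c "
from h import *
im=manip.read_camera('side'); cv2.imwrite('pics/s1.png',cv2.resize(im[120:340,170:400],None,fx=2.5,fy=2.5))"
```

```text
4.975 [0.4876 0.06   0.1343] [-0.3  0.2  0.3] 0.0006933818321812759
[[-0.955  0.296  0.002]
 [ 0.296  0.955  0.001]
 [-0.002  0.001 -1.   ]]
near [ 0.03 -0.04  0.98]
far [-4.77 -0.04  0.99]
left [-2.37  3.49  0.99]
right [-2.37 -3.57  0.98]
```

View pics/s1.png

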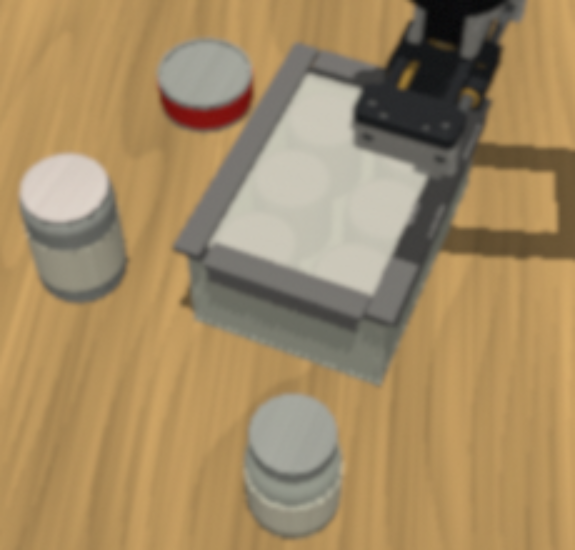

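The side view puts the left section at crop (300,285). It sits a step below the ends of the long sections, so it is down. The tub hasn't moved, and the fingers are over the near section.

>>> move_arm([
  {"slide": [0, 0, 0.8], "spin": 0},
  {"slide": [0, 0, 0.2], "spin": 0},
  {"slide": [0, 0, 0.15], "spin": 0},
  {"slide": [0, 0, 0.15], "spin": 0},
  {"slide": [0, 0, 0.1], "spin": 0},
])

```text
time: 5.65
ee_pos: [0.4876, 0.0602, 0.096]
ee_rot: [0.149, 0.989, 0.0, 0.001]
wrist_force: [-10.9, 0.2, 28.6]
grip_width: 0.0004
grip_force: 14.1
```

>>> move_arm([
  {"slide": [0, 0, 0.05], "spin": 0},
  {"slide": [0, 0, 0], "spin": 0},
])

```text
time: 5.9
ee_pos: [0.4876, 0.0602, 0.096]
ee_rot: [0.149, 0.989, 0.0, 0.002]
wrist_force: [-10.0, -0.9, 24.5]
grip_width: 0.0004
grip_force: 12.6
```

>>> move_arm([
  {"slide": [0, 0, -0.7], "spin": 0},
  {"slide": [0, 0, -0.7], "spin": 0},
  {"slide": [-0.6, -0.9, 0], "spin": 0},
  {"slide": [-0.6, -0.9, 0], "spin": 0},
  {"slide": [-0.6, -0.9, 0], "spin": 0},
])

```text
time: 6.52
ee_pos: [0.5149, -0.0343, 0.1317]
ee_rot: [0.149, 0.989, 0.0, 0.0]
wrist_force: [-0.3, 0.1, -0.1]
grip_width: 0.0005
grip_force: 0.0
```

>>> move_arm([
  {"slide": [-0.6, -0.9, 0], "spin": 0},
  {"slide": [0, 0, 0], "spin": 0},
  {"slide": [0, 0, 0], "spin": 0},
])

```text
time: 6.9
ee_pos: [0.5234, -0.0641, 0.1316]
ee_rot: [0.149, 0.989, 0.0, -0.0]
wrist_force: [-0.4, -0.2, 0.4]
grip_width: 0.0006
grip_force: 0.0
```

```bash
python3 st.py
```

```text
6.9 [ 0.5234 -0.0641  0.1316] [-0.4 -0.2  0.4] 0.0005563548185387171
[[-0.955  0.295 -0.001]
 [ 0.295  0.955  0.001]
 [ 0.001  0.001 -1.   ]]
near [2.39 3.56 0.89]
far [-2.41  3.56  0.89]
left [-0.01  7.09  0.89]
right [-0.01  0.02  0.89]
```

>>> move_arm([
  {"slide": [0, 0, 0.75], "spin": 0},
  {"slide": [0, 0, 0.2], "spin": 0},
  {"slide": [0, 0, 0.15], "spin": 0},
  {"slide": [0, 0, 0.15], "spin": 0},
  {"slide": [0, 0, 0], "spin": 0},
])

```text
time: 7.52
ee_pos: [0.5236, -0.0638, 0.0963]
ee_rot: [0.149, 0.989, 0.0, 0.001]
wrist_force: [-2.6, 1.7, 6.7]
grip_width: 0.0008
grip_force: 3.7
```

>>> move_arm([
  {"slide": [0, 0, -0.6], "spin": 0},
  {"slide": [0, 0, -0.7], "spin": 0},
  {"slide": [-0.6, 0.9, 0], "spin": 0},
  {"slide": [-0.6, 0.9, 0], "spin": 0},
  {"slide": [-0.6, 0.9, 0], "spin": 0},
])

```text
time: 8.15
ee_pos: [0.6001, -0.0025, 0.1345]
ee_rot: [0.149, 0.989, 0.0, 0.001]
wrist_force: [0.1, -0.9, -0.5]
grip_width: 0.0003
grip_force: 0.0
```

>>> move_arm([
  {"slide": [-0.6, 0.85, 0], "spin": 0},
  {"slide": [0, 0, 0], "spin": 0},
  {"slide": [0, 0, 0], "spin": 0},
])

```text
time: 8.52
ee_pos: [0.6233, 0.0154, 0.1337]
ee_rot: [0.149, 0.989, -0.0, -0.0]
wrist_force: [-0.2, 0.0, 0.2]
grip_width: 0.0002
grip_force: 0.0
```

```bash
python3 st.py
```

```text
8.525 [0.6233 0.0154 0.1337] [-0.2  0.   0.2] 0.00022887400574169613
[[-0.955  0.295 -0.   ]
 [ 0.295  0.955 -0.   ]
 [ 0.    -0.001 -1.   ]]
near [4.79 0.04 0.96]
far [-0.01  0.04  0.96]
left [2.39 3.58 0.95]
right [ 2.39 -3.49  0.96]
```

>>> move_arm([
  {"slide": [0, 0, 0.8], "spin": 0},
  {"slide": [0, 0, 0.2], "spin": 0},
  {"slide": [0, 0, 0.15], "spin": 0},
  {"slide": [0, 0, 0.2], "spin": 0},
  {"slide": [0, 0, 0], "spin": 0},
])

```text
time: 9.15
ee_pos: [0.6235, 0.0149, 0.0963]
ee_rot: [0.15, 0.989, -0.0, 0.001]
wrist_force: [-4.1, -0.1, 9.6]
grip_width: 0.0007
grip_force: 4.8
```

>>> move_arm([
  {"slide": [0, 0, -0.7], "spin": 0},
  {"slide": [0, 0, -1], "spin": 0},
  {"slide": [0, 0, -1], "spin": 0},
  {"slide": [1, 0, -1], "spin": 0},
  {"slide": [1, 0, 0], "spin": 0},
])

```text
time: 9.78
ee_pos: [0.5671, 0.0329, 0.2076]
ee_rot: [0.15, 0.989, 0.0, 0.003]
wrist_force: [0.4, 0.7, -0.4]
grip_width: 0.0002
grip_force: 0.0
```

>>> move_arm([
  {"slide": [1, 0.5, 0], "spin": 0},
  {"slide": [1, 0.5, 0], "spin": 0},
  {"slide": [1, 1, 0], "spin": 0},
  {"slide": [1, 1, 0], "spin": 0},
  {"slide": [1, 1, 0], "spin": 0},
])

```text
time: 10.4
ee_pos: [0.4576, 0.1929, 0.2042]
ee_rot: [0.15, 0.989, 0.0, 0.0]
wrist_force: [0.2, 1.2, -0.3]
grip_width: 0.0004
grip_force: 0.0
```

>>> move_arm([
  {"slide": [1, 1, 0], "spin": 0},
  {"slide": [1, 1, 0], "spin": 0},
  {"slide": [0, 1, 0], "spin": 0},
  {"slide": [0, 1, 0], "spin": 0},
  {"slide": [0, 1, 0], "spin": 0},
])

```text
time: 11.02
ee_pos: [0.4457, 0.3538, 0.2042]
ee_rot: [0.15, 0.989, 0.0, 0.0]
wrist_force: [0.0, -0.1, 0.5]
grip_width: 0.0004
grip_force: 0.0
```

```bash
python3 -c "
from h import *
s=manip.read_camera('side'); t=manip.read_camera('top'); cv2.imwrite('pics/t2.png',t)
cv2.imwrite('pics/s2.png',cv2.resize(np.hstack([cv2.imread('pics/side0.png')[125:280,230:380],s[125:280,230:380]]),None,fx=2.6,fy=2.6,interpolation=cv2.INTER_CUBIC))
m,c,P,r=rim(t,'top',.096); print(r)"
```

```text
((555.0858154296875, 37.82067108154297), (232.58766174316406, 172.6736297607422), 72.71224212646484)
```

View pics/s2.png

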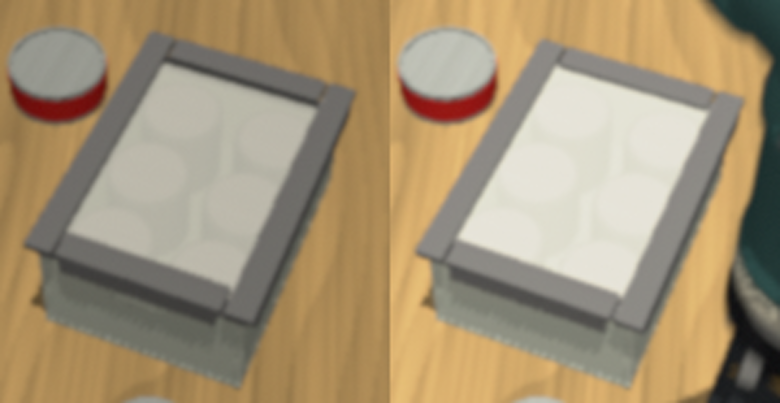

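View pics/t2.png

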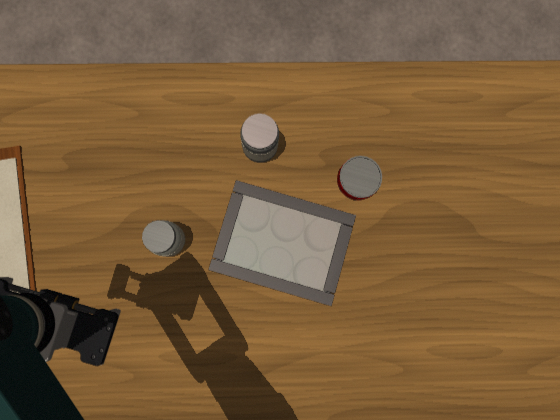

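In the side view, before against after, all four sections sit lower and even with each other. For example, the far corner goes from (155,35) to (155,42) and the near-left corner from (30,245) to (30,253). The tub and the neighbouring objects are unmoved in the top view: tub centre (555,38) mm both times.

```bash
python3 -c "
from workcell import manip
print(manip.sign_off())"
```

```text
the job is handed in; nothing more can be done
None
```

All four rim sections were pressed until the fingertip reached the shut height of 96 mm and look down in the last pictures; the tub, can, jar and tin show no movement, and the job was handed in at about 11 s (no verdict was returned).

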